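Slide the stray candlestick back into its display bay

TASK

One of the three tall candlesticks stands out in front of the low white display rack. Push it upright across the table into the one empty bay of the rack, fully home, so that its foot rests against the back rail like the other two. Push only its round foot: leave its stem untouched, do not tip or lift it, leave everything else where it stands, and let go of it at the end.

Things in the scene. Friction and masses are not known exactly. Their poses are not given: they have to be found in the camera images.
- candlestick: The stray candlestick, standing in front of the rack, nearer the robot. Dark green stone foot: a disc 88 mm in diameter, 25 mm high (side upright up to 22 mm), with a slim brass stem; 250 mm tall, about 0.57 kg (varies). Origin: centre of its underside; z up its axis. A push on the foot slides it; pushed high up it tips.
- candlestick_stem: Brass stem of the stray candlestick, fixed to its foot; not to be touched. From 25 to 250 mm above the table: 28 mm in diameter at the foot, 16 mm at 40 mm height, 12 to 14 mm above, then a cup 22 mm in diameter from 222 mm up. Its origin coincides with candlestick.
- rack: Fixed low white rack: 3 bays open to the robot, floor = table. Origin on the table at the middle seat; x runs along the bays into the back rail, y along the row; seats at y -115, 0, 115 mm, with felt marks. Rail 20 mm high, front face at x 44.5 mm. Dividers at y -172.5, -57.5, 57.5, 172.5 mm: 8 mm thick, 12 mm high, from the rail to x -45 mm (bays 107 mm wide inside). Its yaw varies.
- seat (a point): Point on the table at the middle of the empty bay (any of the three): the candlestick's underside centre comes here when its foot is centred and against the back rail.
- neighbour_a: A like candlestick already home in one of the bays; origin at the centre of its underside.
- neighbour_b: The other like candlestick already home in a bay; origin at the centre of its underside.
- dispenser_green: Dark green soap dispenser with brass pump, 74 mm in diameter, 173 mm tall, its spout reaching 55 mm from its axis; bystander. Origin: centre of its underside.
- dispenser_white: White soap dispenser, same shape and size; bystander. Origin: centre of its underside.
- tumbler: Dark green open tumbler, 76 mm in diameter, 100 mm tall; bystander. Origin: centre of its underside.
- soap_dish: Dark green dish with a white bar of soap, 85 x 120 mm, 36 mm high; bystander. Origin: centre of its underside.
- tealight_cup: Brass open cup, 70 mm in diameter, 60 mm tall; bystander. Origin: centre of its underside.
Things that resemble listed ones, but are neither listed nor needed, are in the scene too. What is shaped like the candlestick but pink is not meant.

How it is judged:
By the outcome, as a careful person would: the job done as asked, in the order asked, and still so for the second after the job is handed in, with the robot touching nothing.
It also fails if it takes over 69 s, if anything falls off the work surface, if the arm or the gripper's body presses on something with over 40 N, if the wrist force passes 120 N, or if a joint passes its speed limit or range.

ROBOT

A 7-joint arm with a two-finger parallel gripper is mounted at the origin on the work surface. World frame = base frame: x ahead of the robot, y to its left, z up, the work surface at z = 0. Lengths are in m, angles in rad, forces in N, time in s.
With the tool pointing down it reaches from about 0.425 to 0.925 m from the base axis. Payload 6.8 kg.
Tool frame: the origin (TCP) lies at the very end of the fingers, on their centre line; the grasp point (between the pads) lies 19 mm behind it; z points along the fingers, y is the line along which they close (so a half turn about z gives the same grasp; the last joint's range is limited). The gripper opens to 88 mm and grips with 3 to 60 N. Pads are 20 mm wide; open, the fingers measure 115 mm over their backs; the gripper's body (75 mm by 178 mm) begins 61 mm behind the grasp point.
Start: joints at [1.051, 0.477, 0.022, 1.555, -0.011, 1.109, -0.083], TCP at [0.27, -0.619, 0.223] pointing down, gripper open.
Joint ranges: [-2.96, 2.96], [-0.34, 2.1], [-1.41, 1.46], [0.24, 2.44], [-1.37, 4.51], [0.17, 1.92], [-2.96, 2.96]. Speed limits (rad/s): [2.39, 2.39, 3.14, 3.14, 3.14, 3.14, 3.14].

INTERFACE

Orientations are given as a 3x3 rotation matrix whose columns are the frame's x, y, z axes.
In Python, from station import bot, vision, ticket gives the robot as it stands.
- The arm moves only by the shell command python3 -m crank 'ROWS' [FORCE]. ROWS is JSON, a list of rows, each a list of 3 entries, a list of its own where there are three numbers: the turn, a rotation vector about the tool's x, y, z in degrees, then the shift along the tool's x, y, z in cm, then the finger opening in cm, from 0 to 8.78. In form: [[[ax, ay, az], [tx, ty, tz], gripper], ...]. A call has 1 to 10 rows; each row is the pose to reach, as a shift and turn from the pose commanded when the call began, along the tool's axes at that moment; what a row does not reach only later rows make up. A row lasts 1/8 s, in which the tool goes at most 62.5 mm and 10.7 degrees, less where a joint would pass 70% of its speed; a pose out of reach is approached as far as the arm can. A call with a gripper value outside its range is refused whole. The fingers move at their own pace and stop on an object; FORCE is the grip in N (left out, the last holds). Time passes only in rows, so rows that repeat a pose let the fingers close. It gives the time, the measured TCP pose, the force and the opening at its end, in the units of the state.
- bot.sense(): the state, without advancing time (a new reading comes with each control period).
- vision.grab_frame(name): name is "side" or "top" or "wrist"; returns (picture, depth): 420x560x3 uint8, red, green, blue; 420x560 float32, m along the optical axis (not along the pixel's ray), 0 where there is no reading.
- vision.get_calibration(name): a dict with "fx", "fy", "cx", "cy" (pixels), "dist" ([k1, k2, p1, p2, k3] as OpenCV has them; the pictures are not rectified), "extrinsics" (4x4, takes a point from world to camera coordinates). Camera axes: x right, y down, z forward; pixel columns grow to the right and rows downward; lengths in m; the calibration is good to about 2 mm. A picture is of the moment at which its call begins: read the wrist's pose just before it. get_calibration takes no time and is no camera call; for the wrist camera it gives the pose at the moment of the call.
- ticket.job_done(): hands the job in, once; it reports no verdict.
The state is a dict: "clock": time; "joints": joint angles; "qd": joint speeds; "joint_torque": joint torques, N m; "position": TCP position; "orientation": TCP orientation; "ft_force": force on the tool from outside, world axes, zero at the start; "torque": the same for the moment, N m; "gripper_width": finger opening in m.
Only numpy, scipy, OpenCV 4.12 (cv2) and the standard library are available. Lean on these libraries where they do the work, as an engineer would, in place of code of your own. Each camera call takes 0.05 s, during which the arm holds its last target. There are 200 camera calls.

## Working session

There is one attempt and no reset: what is moved stays moved. The work goes in short steps, Python scripts to look and compute and a shell command to move; the robot and the scene stay as the last step left them, time stands still between calls to the robot, and variables do not carry over. Pictures are saved under pics/ and viewed, on a budget of 10 in all, crops included, one or two more only if the job needs it, and the job is handed in when it is done.

```bash
mkdir -p pics; ls; cat > h.py <<'E'
import numpy as np, cv2
from station import bot, vision, ticket
def grab(n,save=None):
    c=vision.get_calibration(n); p,d=vision.grab_frame(n)
    if save: cv2.imwrite('pics/'+save,cv2.cvtColor(p,cv2.COLOR_RGB2BGR))
    return p,d,c
def K(c): return np.array([[c['fx'],0,c['cx']],[0,c['fy'],c['cy']],[0,0,1.]])
def ray(c,uv,z):
    "pixels -> world points on plane z"
    n=cv2.undistortPoints(np.array(uv,float).reshape(-1,1,2),K(c),np.array(c['dist'],float)).reshape(-1,2)
    E=np.array(c['extrinsics']);R=E[:3,:3];o=-R.T@E[:3,3]
    d=np.c_[n,np.ones(len(n))]@R
    return o+d*((z-o[2])/d[:,2])[:,None]
def world(c,d):
    "depth image -> HxWx3 world"
    h,w=d.shape;v,u=np.mgrid[:h,:w]
    n=cv2.undistortPoints(np.stack([u,v],-1).reshape(-1,1,2).astype(float),K(c),np.array(c['dist'],float)).reshape(h,w,2)
    P=np.dstack([n,np.ones((h,w))])*d[...,None]
    E=np.array(c['extrinsics'])
    return (P-E[:3,3])@E[:3,:3]
E
python3 - <<'E'
from h import *
np.set_printoptions(precision=4,suppress=True)
s=bot.sense();print(s['clock'],s['position'],s['orientation'],s['gripper_width'])
for n in('top','side'):
    p,d,c=grab(n,n+'0.png');np.savez('/tmp/'+n,p=p,d=d);print(n,c)
E
```

```text
pics
0.0 [ 0.2699 -0.618   0.2217] [[ 0.9164  0.4003 -0.0009]
 [ 0.4003 -0.9164  0.0016]
 [-0.0002 -0.0018 -1.    ]] 0.08790004269753642
top {'fx': 393.9279057573919, 'fy': 393.9279057573919, 'cx': 278.8078865636454, 'cy': 215.32125865954563, 'dist': array([-0.1077,  0.    ,  0.    ,  0.    ,  0.    ]), 'extrinsics': array([[ 0.0213, -0.9995,  0.025 , -0.0336],
       [-0.9943, -0.0238, -0.1043,  0.5359],
       [ 0.1048, -0.0226, -0.9942,  0.8729],
       [ 0.    ,  0.    ,  0.    ,  1.    ]])}
side {'fx': 491.49499235839255, 'fy': 491.49499235839255, 'cx': 281.8826501974391, 'cy': 213.22611827499694, 'dist': array([-0.1746,  0.    ,  0.    ,  0.    ,  0.    ]), 'extrinsics': array([[-0.8737, -0.4864, -0.0075,  0.5029],
       [-0.306 ,  0.5615, -0.7688,  0.2115],
       [ 0.3781, -0.6695, -0.6394,  1.1808],
       [ 0.    ,  0.    ,  0.    ,  1.    ]])}
```

View pics/top0.png

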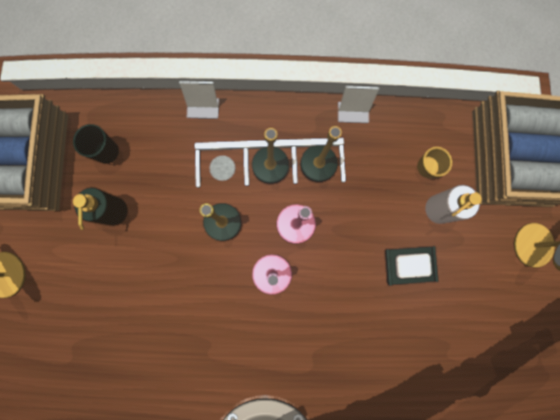

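View pics/side0.png

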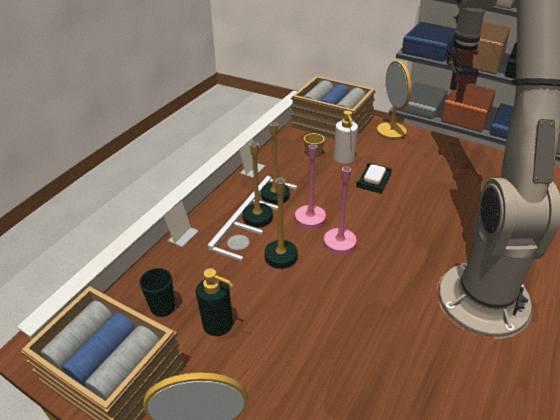

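The top view shows the empty bay with its felt mark at (222,168) and the stray dark-green foot at (222,222). The pink decoys are at (297,224) and (272,274). The side view agrees.

```bash
cat > meas.py <<'E'
from h import *
np.set_printoptions(precision=4,suppress=True)
def circ(c,mask,z):
    q=cv2.findContours(mask.astype(np.uint8),cv2.RETR_EXTERNAL,cv2.CHAIN_APPROX_NONE)[0]
    q=max(q,key=cv2.contourArea)
    P=ray(c,cv2.convexHull(q).reshape(-1,2),z)[:,:2].astype(np.float32)
    (x,y),r=cv2.minEnclosingCircle(P); return x,y,r
def rect(c,p,box,lo=150):
    x0,y0,x1,y1=box
    m=np.zeros(p.shape[:2],np.uint8);m[y0:y1,x0:x1]=1
    return m
if __name__=='__main__':
    p,d,c=grab('top')
    W=world(c,d)
    hsv=cv2.cvtColor(p,cv2.COLOR_RGB2HSV)
    g=(p[...,0]<45)&(p[...,1]>p[...,0])
    for n,(u,v) in dict(stray=(222,222),b=(271,164),c=(320,162)).items():
        m=np.zeros_like(g);m[v-24:v+24,u-24:u+24]=1
        mz=m&(W[...,2]>.012)&(W[...,2]<.035)&(p.max(2)<90)
        P=W[mz];print(n,'depthmed',P.mean(0),'ext',P.min(0),P.max(0),'circ@.022',circ(c,mz,.022))
    felt=np.zeros_like(g);felt[154:183,208:237]=1
    f=felt&(hsv[...,1]<60)&(p.max(2)>90)
    print('felt',circ(c,f,0.))
    w=(p.min(2)>150);w[:130]=0;w[195:]=0;w[:,:190]=0;w[:,350:]=0
    cs,_=cv2.findContours((w*1).astype(np.uint8),cv2.RETR_EXTERNAL,cv2.CHAIN_APPROX_NONE)
    # rail front edge: per column scan lowest white pixel near top in bay gaps
    pts=[]
    for u in list(range(206,240))+list(range(252,264))+list(range(302,312)):
        col=np.where(w[135:160,u])[0]
        if len(col): pts.append((u,135+col.max()+.5))
    R=ray(c,pts,.02)
    vx,vy,x,y=cv2.fitLine(R[:,:2].astype(np.float32),cv2.DIST_HUBER,0,.01,.01).ravel()
    print('rail dir',vx,vy,'pt',x,y,'yaw deg',np.degrees(np.arctan2(-vx*np.sign(vy),abs(vy))))
    # dividers: centre line columns per row
    for (a,b) in((191,204),(241,252),(290,301),(338,348)):
        q=[]
        for v in range(156,184):
            k=np.where(w[v,a:b])[0]
            if len(k): q.append((a+k.mean(),v))
        Q=ray(c,q,.012);print('div',Q[:,:2].mean(0), Q[0,:2],Q[-1,:2])
E
python3 meas.py
```

```text
stray depthmed [0.517  0.1055 0.0242] ext [0.477  0.067  0.0122] [0.5629 0.1526 0.0348] circ@.022 (0.5197034478187561, 0.10914262384176254, 0.04380085691809654)
b depthmed [0.6548 0.0007 0.0241] ext [ 0.6134 -0.0408  0.0123] [0.6988 0.044  0.034 ] circ@.022 (0.6564191579818726, 0.0024962329771369696, 0.044683534651994705)
c depthmed [ 0.6601 -0.1111  0.0238] ext [ 0.6207 -0.1564  0.0122] [ 0.7049 -0.0688  0.0346] circ@.022 (0.6635543704032898, -0.11270184814929962, 0.04544195905327797)
felt (0.6511036157608032, 0.11636091768741608, 0.031096477061510086)
rail dir 0.064776294 -0.99789983 pt 0.69973266 0.022511775 yaw deg 3.7140086
div [0.6424 0.1733] [0.675  0.1764] [0.61   0.1709]
div [0.6451 0.0584] [0.6777 0.0601] [0.6127 0.0557]
div [ 0.6493 -0.0564] [ 0.6807 -0.0537] [ 0.618  -0.0583]
div [ 0.6539 -0.171 ] [ 0.6843 -0.1686] [ 0.6236 -0.1723]
```

```bash
python3 - <<'E'
from meas import *
s=bot.sense();c=vision.get_calibration('wrist');E=np.array(c['extrinsics']);R=E[:3,:3]
T=np.array(s['orientation']);o=-R.T@E[:3,3]
print('cam in tool',T.T@(o-np.array(s['position'])),'axis in tool',T.T@R[2],'fx',c['fx'])
z=np.load('/tmp/top.npz');p,d=z['p'],z['d'];c=vision.get_calibration('top');W=world(c,d)
pink=(p[...,0].astype(int)-p[...,1]>60)&(p[...,2]>120)
for u,v in((297,224),(272,274)):
    m=np.zeros(pink.shape,bool);m[v-24:v+24,u-24:u+24]=1
    m&=pink&(W[...,2]<.035);print('pink',circ(c,m,.022))
hi=(W[...,2]>.15)&(W[...,2]<.6)
n,l,st,ce=cv2.connectedComponentsWithStats(hi.astype(np.uint8))
for i in range(1,n):
    if st[i,4]>15: P=W[l==i];print(P.min(0),P.max(0))
E
```

```text
cam in tool [ 0.0803  0.0009 -0.1619] axis in tool [-0.2914  0.0003  0.9566] fx 303.3930462146572
pink (0.5081174373626709, -0.07690335810184479, 0.03831237927079201)
pink (0.40065228939056396, -0.01478690467774868, 0.04267467185854912)
[ 0.6546 -0.1241  0.1513] [ 0.6751 -0.1023  0.2529]
[ 0.6472 -0.0088  0.1523] [0.6687 0.0129 0.2532]
[ 0.5299 -0.4242  0.1564] [ 0.5786 -0.3692  0.1744]
[0.488  0.3595 0.1592] [0.554  0.3867 0.1759]
[0.5088 0.0981 0.1511] [0.5299 0.1195 0.2525]
[ 0.5086 -0.0704  0.1507] [ 0.5288 -0.0497  0.2526]
[ 0.4217 -0.614   0.1502] [ 0.4446 -0.5988  0.1706]
[ 0.3923 -0.0175  0.2261] [0.4126 0.003  0.2532]
```

The camera sits on the tool's +x side, so I'll turn the hand half round to keep it away from the stem. I'll also lean the hand back about 7°.

```bash
cat > to.py <<'E'
import sys; from h import *
from scipy.spatial.transform import Rotation as Ro
# usage: x y z yaw(of tool x) tilt(deg back-lean)
np.set_printoptions(precision=2,suppress=True)
x,y,z,yaw,t=map(float,sys.argv[1:6]);s=bot.sense()
T=np.array(s['orientation']);a=np.radians(yaw)
X=np.array([np.cos(a),np.sin(a),0]);Z=np.array([0,0,-1.])
G=np.c_[X,np.cross(Z,X),Z]@Ro.from_euler('y',-t,degrees=True).as_matrix()
print('turn',Ro.from_matrix(T.T@G).as_rotvec(degrees=True),'shift cm',100*T.T@(np.array([x,y,z])-s['position']),s['clock'],s['ft_force'])
E
python3 -m crank '[[[0,0,0],[0,0,-6],8.7],[[0,0,0],[0,0,-11],7],[[0,0,0],[0,0,-11],4]]'
python3 to.py .42 -.35 .33 103 0
```

```text
clock: 0.52
position: [0.271, -0.6205, 0.3376]
orientation: [[0.917, 0.4, 0.004], [0.4, -0.916, -0.007], [0.001, 0.008, -1.0]]
ft_force: [0.4, 0.1, 0.5]
gripper_width: 0.0703
turn [  0.43   0.3  -79.42] shift cm [ 24.47 -18.83   0.62] 0.525 [0.4  0.06 0.46]
```

```bash
python3 -m crank '[[[0,0,-10],[3,-2.4,0],4],[[0,0,-20],[6,-4.7,0],4],[[0,0,-30],[9.2,-7,0.3],4],[[0,0,-40],[12,-9.5,0.3],4],[[0,0,-50],[15.3,-11.8,0.6],4],[[0,0,-60],[18.4,-14,0.6],4],[[0,0,-70],[21.5,-16.5,0.6],4],[[0,0,-79.4],[24.5,-18.8,0.6],4],[[0,0,-79.4],[24.5,-18.8,0.6],4]]'
python3 to.py .45 .108 .33 183.6 0
```

```text
clock: 1.65
position: [0.4208, -0.3448, 0.3257]
orientation: [[-0.231, 0.973, -0.001], [0.973, 0.231, 0.002], [0.002, -0.0, -1.0]]
ft_force: [0.5, -0.0, -0.1]
gripper_width: 0.04
turn [  0.07  -0.1  -80.23] shift cm [43.38 13.31 -0.35] 1.65 [ 0.5  -0.03 -0.06]
```

```bash
python3 -m crank '[[[0,0,-9],[4.9,1.5,0],4],[[0,0,-18],[9.7,3,-0.3],4],[[0,0,-27],[14.5,4.5,-0.3],4],[[0,0,-36],[19.3,6,-0.3],4],[[0,0,-45],[24,7.4,-0.3],4],[[0,0,-54],[29,9,-0.3],4],[[0,0,-63],[34,10.4,-0.3],4],[[0,0,-72],[39,12,-0.3],4],[[0,0,-80.2],[43.4,13.3,-0.3],4],[[0,0,-80.2],[43.4,13.3,-0.3],4]]'
python3 to.py .45 .108 .33 183.6 7
```

```text
clock: 2.9
position: [0.4511, 0.1071, 0.3292]
orientation: [[-0.998, -0.06, -0.001], [-0.06, 0.998, 0.001], [0.001, 0.001, -1.0]]
ft_force: [0.7, -0.3, -0.3]
gripper_width: 0.0399
turn [ 0.07 -7.04 -0.15] shift cm [ 0.1   0.1  -0.08] 2.9 [ 0.7  -0.31 -0.32]
```

```bash
python3 - <<'E'
from h import *
print(bot.sense()['joints'])
E
```

```text
[ 0.41958883  0.0942517  -0.82449744  1.85178101  0.07191034  1.22674647
  1.20413413]
```

```bash
python3 -m crank '[[[0,-7,0],[-0.3,0,0],4],[[0,-7,0],[-0.3,0,5],4],[[0,-7,0],[-0.3,0,10],4],[[0,-7,0],[-0.3,0,15],4],[[0,-7,0],[-0.3,0,20],4],[[0,-7,0],[-0.3,0,20],4]]'
python3 to.py .455 .108 .009 183.6 7
python3 - <<'E'
from h import *
print(bot.sense()['joints'])
p,d,c=grab('side','side1.png');q,_,_=grab('top')
cv2.imwrite('pics/s1.png',cv2.cvtColor(np.hstack([p[60:360,150:520],q[80:380,120:420]]),cv2.COLOR_RGB2BGR))
E
```

```text
clock: 3.65
position: [0.4516, 0.1021, 0.1263]
orientation: [[-0.992, -0.053, 0.113], [-0.053, 0.999, 0.005], [-0.113, -0.001, -0.994]]
ft_force: [-0.2, -1.0, 0.9]
gripper_width: 0.04
turn [-0.14 -0.49 -0.56] shift cm [ 0.96  0.58 11.69] 3.65 [-0.17 -0.95  0.93]
[ 0.29698389  0.29508927 -0.77168462  2.17957338  0.40143951  0.68023017
  0.87647158]
```

View pics/s1.png

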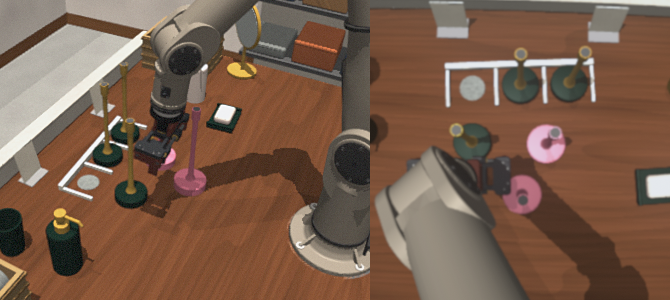

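The hand is above the start spot, clear of the near pink decoy, whose foot at crop (522,195) hasn't moved. Next I'll shift left and descend.

```bash
python3 -m crank '[[[0,0,0],[0,0.6,0],4],[[0,0,-0.5],[0.2,0.6,3],4],[[0,0,-0.5],[0.5,0.6,6.5],4],[[0,0,-0.5],[0.8,0.6,9.5],4],[[0,0,-0.5],[0.9,0.6,11.5],4],[[0,0,-0.5],[0.9,0.6,11.5],4]]'
python3 to.py .466 .106 .009 183.6 7
python3 - <<'E'
from h import *
print(bot.sense()['joints'])
p,d,c=grab('wrist','w1.png');q,_,_=grab('side')
cv2.imwrite('pics/w1.png',cv2.cvtColor(np.hstack([p[:,60:500],q[60:480,170:520]]),cv2.COLOR_RGB2BGR))
E
```

```text
clock: 4.5
position: [0.4599, 0.1113, 0.015]
orientation: [[-0.99, -0.064, 0.123], [-0.064, 0.998, 0.007], [-0.123, -0.001, -0.992]]
ft_force: [0.2, 0.4, 0.2]
gripper_width: 0.0403
turn [-0.06  0.05  0.09] shift cm [-0.49 -0.57  0.66] 4.5 [0.24 0.44 0.22]
[ 0.07591363  0.49763005 -0.56267159  2.23957609  0.73341849  0.45860257
  0.5585209 ]Traceback (most recent call last):
  File "<stdin>", line 4, in <module>
    return _nx.concatenate(arrs, 1, dtype=dtype, casting=casting)
           ~~~~~~~~~~~~~~~^^^^^^^^^^^^^^^^^^^^^^^^^^^^^^^^^^^^^^^
ValueError: all the input array dimensions except for the concatenation axis must match exactly, but along dimension 0, the array at index 0 has size 420 and the array at index 1 has size 360
```

View pics/w1.png

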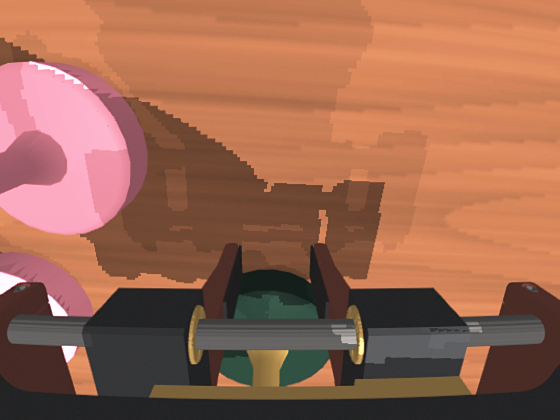

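The wrist view shows the foot seen between the fingers at (230,260) and (325,260), nothing touching. I'll go lower, correct sideways, then close in slowly.

```bash
python3 -m crank '[[[0,0,0],[0,-0.5,0.5],4],[[0,0,0],[0,-0.55,0.6],4],[[0,0,0],[-0.3,-0.55,0.6],4],[[0,0,0],[-0.5,-0.5,0.65],4],[[0,0,0],[-0.5,-0.5,0.65],4]]'
python3 to.py .5965 .1138 .009 183.6 7
```

```text
clock: 5.22
position: [0.4656, 0.1066, 0.0087]
orientation: [[-0.99, -0.064, 0.122], [-0.064, 0.998, 0.007], [-0.122, -0.001, -0.993]]
ft_force: [-0.0, 0.2, 0.4]
gripper_width: 0.0401
turn [-0.03  0.02  0.09] shift cm [-13.01  -0.12   1.57] 5.225 [-0.01  0.21  0.43]
```

```bash
python3 -m crank '[[[0,0,0],[-0.4,0,0.05],4],[[0,0,0],[-1,0,0.12],4],[[0,0,0],[-1.7,0,0.2],4],[[0,0,0],[-2.4,0,0.29],4],[[0,0,0],[-3.1,0,0.37],4],[[0,0,0],[-3.8,0,0.46],4],[[0,0,0],[-4.5,0,0.54],4],[[0,0,0],[-5.2,0,0.63],4],[[0,0,0],[-5.8,0,0.7],4],[[0,0,0],[-5.8,0,0.7],4]]'
python3 to.py .5995 .114 .009 183.6 7
python3 - <<'E'
from meas import *
p,d,c=grab('top');q,_,_=grab('side')
cv2.imwrite('pics/s2.png',cv2.cvtColor(np.hstack([p[100:400,120:420],q[60:360,170:520]]),cv2.COLOR_RGB2BGR))
W=world(c,d)
m=(W[...,2]>.222)&(W[...,2]<.262)&(p[...,0]>p[...,2]+15)
n,l,st,ce=cv2.connectedComponentsWithStats(m.astype(np.uint8))
for i in range(1,n):
    if st[i,4]>15:P=W[l==i];print(st[i,4],(P.min(0)+P.max(0))/2,P.max(0)-P.min(0))
E
```

```text
clock: 6.48
position: [0.522, 0.1097, 0.008]
orientation: [[-0.991, -0.064, 0.118], [-0.064, 0.998, 0.006], [-0.119, -0.002, -0.993]]
ft_force: [-4.6, 0.4, 1.2]
gripper_width: 0.04
turn [-0.11 -0.19  0.1 ] shift cm [-7.72 -0.07  0.82] 6.475 [-4.64  0.42  1.16]
120 [ 0.6648 -0.1132  0.238 ] [0.0201 0.0222 0.0307]
117 [0.6582 0.002  0.2384] [0.0223 0.0217 0.0289]
116 [0.569  0.1113 0.2379] [0.0207 0.0215 0.0307]
68 [ 0.5188 -0.0601  0.2378] [0.0205 0.0206 0.0304]
```

View pics/s2.png

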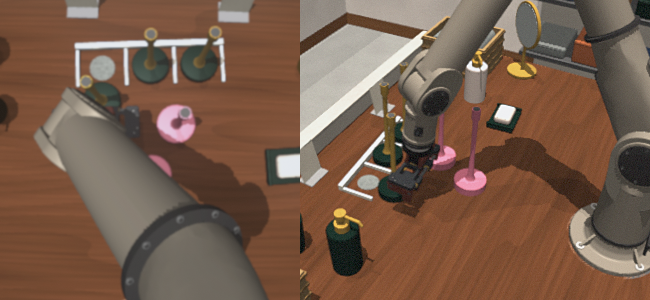

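The push is straight: the cup is at (0.569, 0.111) and the foot is nested between the fingers. I need about 82 mm more.

```bash
python3 -m crank '[[[0,0,0],[-0.6,0,0.05],4],[[0,0,0],[-1.4,0,0.14],4],[[0,0,0],[-2.2,0,0.24],4],[[0,0,0],[-3,0,0.33],4],[[0,0,0],[-3.8,0,0.42],4],[[0,0,0],[-4.6,0.05,0.52],4],[[0,0,0],[-5.4,0.05,0.62],4],[[0,0,0],[-6.2,0.05,0.72],4],[[0,0,0],[-7,0.05,0.8],4],[[0,0,0],[-7.2,0.05,0.82],4]]'
cat > cups.py <<'E'
from meas import *
p,d,c=grab('top');W=world(c,d);print(bot.sense()['ft_force'],bot.sense()['clock'])
m=(W[...,2]>.222)&(W[...,2]<.262)&(p[...,0]>p[...,2]+15)
n,l,st,ce=cv2.connectedComponentsWithStats(m.astype(np.uint8))
for i in range(1,n):
    if st[i,4]>15:P=W[l==i];print(st[i,4],(P.min(0)+P.max(0))/2,P.mean(0))
E
python3 cups.py; python3 to.py .6046 .1156 .009 183.6 7
```

```text
clock: 7.82
position: [0.5966, 0.1154, 0.0095]
orientation: [[-0.99, -0.064, 0.122], [-0.064, 0.998, 0.007], [-0.122, -0.001, -0.992]]
ft_force: [-2.7, -0.8, -0.6]
gripper_width: 0.0397
[-1.1414 -0.5836 -1.5165] 7.875
120 [ 0.6647 -0.1132  0.2387] [ 0.6621 -0.1109  0.244 ]
116 [0.6579 0.002  0.2384] [0.6555 0.002  0.2458]
70 [0.6451 0.117  0.2376] [0.6441 0.1135 0.2464]
67 [ 0.5187 -0.0602  0.2371] [ 0.5165 -0.0587  0.2444]
turn [-0.04  0.04  0.08] shift cm [-0.79 -0.03  0.15] 7.875 [-1.14 -0.58 -1.52]
```

```bash
python3 -m crank '[[[0,0,0],[-0.2,0,0.02],4],[[0,0,0],[-0.4,0,0.04],4],[[0,0,0],[-0.5,0,0.05],4],[[0,0,0],[-0.5,0,0.05],4]]' | sed -n '2p;4p'
python3 -m crank '[[[0,0,0],[-0.1,0,0.01],4],[[0,0,0],[-0.1,0,0.01],4]]'| sed -n '2p;4p'; python3 cups.py
```

```text
position: [0.6001, 0.1157, 0.0095]
ft_force: [-5.5, -0.2, 1.3]
position: [0.6013, 0.1158, 0.0095]
ft_force: [-5.1, -2.0, 0.5]
[-5.267  -0.8231  0.6387] 8.675
120 [ 0.6647 -0.1135  0.2376] [ 0.6623 -0.1109  0.2437]
115 [0.6579 0.0021 0.239 ] [0.6556 0.0022 0.2457]
67 [0.6493 0.1174 0.2409] [0.6494 0.1139 0.2466]
66 [ 0.5187 -0.0602  0.2371] [ 0.5163 -0.0587  0.2447]
```

```bash
for i in 1; do python3 -m crank '[[[0,0,0],[-0.1,0,0.01],4],[[0,0,0],[-0.15,0,0.02],4]]'| sed -n '2p;4p'; python3 -m crank '[[[0,0,0],[-0.1,0,0.01],4],[[0,0,0],[-0.1,0,0.01],4]]'| sed -n '2p;4p'; done; python3 cups.py
```

```text
position: [0.6029, 0.1158, 0.0095]
ft_force: [-5.8, 0.1, 1.7]
position: [0.6034, 0.1159, 0.0094]
ft_force: [-7.2, -1.0, 3.1]
[-6.1922 -0.0432  2.3961] 9.225
119 [ 0.6647 -0.1133  0.2373] [ 0.6622 -0.1109  0.2434]
116 [0.6578 0.002  0.2383] [0.6555 0.0021 0.2459]
66 [0.6518 0.1175 0.2385] [0.6517 0.1138 0.2457]
67 [ 0.5187 -0.0601  0.2374] [ 0.516  -0.0586  0.245 ]
```

```bash
python3 -m crank '[[[0,0,0],[-0.1,0,0.01],4],[[0,0,0],[-0.1,0,0.01],4]]'| sed -n '2p;4p'; python3 -m crank '[[[0,0,0],[-0.1,0,0.01],4],[[0,0,0],[-0.1,0,0.01],4]]'| sed -n '2p;4p'; python3 cups.py|sed -n '1p;4p'
```

```text
position: [0.6035, 0.1159, 0.0093]
ft_force: [-9.4, -1.8, 5.2]
position: [0.6036, 0.1159, 0.0093]
ft_force: [-11.8, -1.2, 8.5]
[-13.1296  -1.1452   7.844 ] 9.775
62 [0.6518 0.1176 0.2396] [0.6521 0.1137 0.246 ]
```

The TCP has stalled while the force climbs to 13 N, so the foot is against the rail. Backing off.

```bash
python3 -m crank '[[[0,0,0],[0.5,0,-0.06],4],[[0,0,0],[1.5,0,-0.18],4],[[0,0,0],[3,0,-0.36],4],[[0,0,0],[4.5,0,-0.6],4],[[0,0,0],[4.5,0,-4],4],[[0,0,0],[4.5,0,-9],4],[[0,0,0],[4.5,0,-14],4],[[0,0,0],[4.5,0,-19],4],[[0,0,0],[4.5,0,-25],4],[[0,0,0],[4.5,0,-30],4]]'; python3 -m crank '[[[0,0,0],[4,0,-1],4],[[0,0,0],[8,0,-1],4],[[0,0,0],[8,0,-1],4]]'
python3 - <<'E'
from h import *
p,d,c=grab('top');q,_,_=grab('side')
cv2.imwrite('pics/s3.png',cv2.cvtColor(np.hstack([p[80:380,150:450],q[60:360,170:520]]),cv2.COLOR_RGB2BGR))
E
python3 cups.py
```

```text
clock: 11.02
position: [0.5244, 0.1111, 0.3038]
orientation: [[-0.99, -0.065, 0.123], [-0.064, 0.998, 0.006], [-0.123, -0.002, -0.992]]
ft_force: [0.7, -0.2, 0.1]
gripper_width: 0.04
clock: 11.4
position: [0.442, 0.1052, 0.3014]
orientation: [[-0.99, -0.064, 0.122], [-0.064, 0.998, 0.002], [-0.122, -0.005, -0.993]]
ft_force: [0.2, -0.0, 0.2]
gripper_width: 0.0398
[ 0.8527 -0.3847  0.0652] 11.55
119 [ 0.6645 -0.1132  0.2378] [ 0.6621 -0.111   0.2438]
115 [0.658  0.002  0.2386] [0.6555 0.002  0.2457]
114 [0.6506 0.1177 0.2388] [0.6481 0.1161 0.2443]
67 [ 0.5187 -0.0601  0.2374] [ 0.5165 -0.0587  0.2453]
79 [ 0.4025 -0.0072  0.2388] [ 0.4025 -0.0071  0.2482]
```

View pics/s3.png

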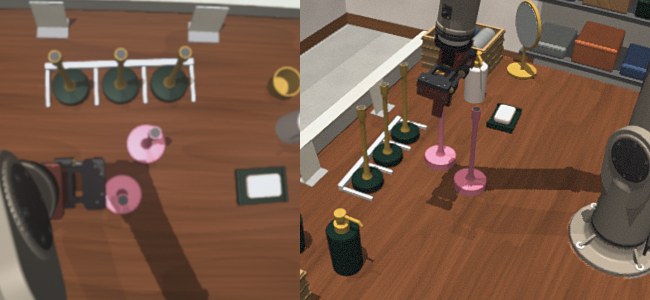

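```bash
python3 - <<'E'
from meas import *
p,d,c=grab('top');W=world(c,d)
for n,(u,v) in dict(stray=(220,167),b=(271,164),c=(320,162)).items():
    m=np.zeros(d.shape,bool);m[v-24:v+24,u-24:u+24]=1
    mz=m&(W[...,2]>.012)&(W[...,2]<.035)&(p.max(2)<90);print(n,circ(c,mz,.022))
cv2.imwrite('pics/z.png',cv2.resize(cv2.cvtColor(p[130:200,185:355],cv2.COLOR_RGB2BGR),None,fx=4.5,fy=4.5,interpolation=cv2.INTER_CUBIC))
E
```

```text
stray (0.6501138210296631, 0.11801838874816895, 0.0443202406167984)
b (0.6564462184906006, 0.0026091374456882477, 0.04469364136457443)
c (0.6644517183303833, -0.11184769123792648, 0.04523473232984543)
```

View pics/z.png

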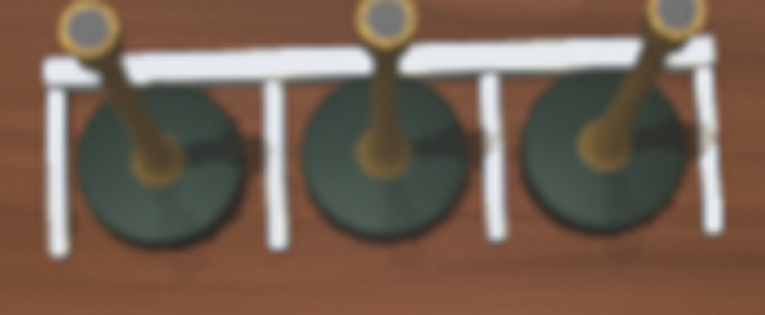

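The stray foot at (160,165) touches the rail just as its neighbours at (385,160) and (603,150) do, and it sits centred in its bay. Handing in.

```bash
python3 -c "
from station import ticket
print(ticket.job_done())"
```

```text
the job is handed in; nothing more can be done
None
```

The stray candlestick is home in the empty left bay, upright and with its foot against the back rail. I pushed it low on the foot with both fingertips, the hand leaned back about 7° to stay clear of the stem. Then I backed off and raised the hand clear before handing in.

- **Against the rail:** the tool stalled while the push force rose from about 5 N to 13 N.
- **Position:** after release its cup lined up with the two neighbours to about 1 mm, and its foot lies within about 1–2 mm of the estimated seat. A zoomed top view shows it touching the rail like the others and centred in the bay.
- **Everything else:** the neighbours and the nearer pink candlestick measured the same to within a millimetre. The other pink one was rechecked only at the end, and it still stands where it was first seen. I did not re-measure the dispensers, tumbler, soap dish or tealight cup, but I worked well away from them. I saw no contact with the stem.
- **Time:** about 12 s of the 69 s allowed.
- **Small disagreement:** while pressed, the partly hidden cup read about 1 mm further in than after release. I put this down to the hand hiding part of the cup. No check failed.

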